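Load the bar caddy in reverse order and close it with its upper tier

ROBOT

A 6-joint arm with a two-finger parallel gripper is mounted at the origin on the work surface. World frame = base frame: x ahead of the robot, y to its left, z up, the work surface at z = 0. Lengths are in m, angles in degrees, forces in N, time in s.
With the tool pointing down it reaches from about 0.275 to 0.825 m from the base axis. Payload 5.2 kg.
Tool frame: the origin (TCP) lies midway between the tips of the shut fingers; the grasp point (between the pads) lies 19 mm behind it; z points along the fingers, y is the line along which they close (so a half turn about z gives the same grasp; the last joint's range is limited). The gripper opens to 93 mm and grips with 3 to 60 N. Pads are 15 mm wide; open, the fingers measure 128 mm over their backs; the gripper's body (75 mm by 188 mm) begins 65 mm behind the grasp point.
Start: joints at [51.463, 14.817, 87.949, -0, 77.235, -11.62], TCP at [0.249, 0.49, 0.219] pointing down, gripper open.
Joint ranges: [-179.93, 179.93], [-52.35, 119.4], [10.71, 147.94], [-69.91, 249.91], [12.55, 155.21], [-178.61, 178.61]. Speed limits (degrees/s): [147.25, 147.25, 180, 180, 180, 180].

INTERFACE

Orientations are given as a 3x3 rotation matrix whose columns are the frame's x, y, z axes.
In Python, from plant import arm, vision gives the robot as it stands (arm), with the cameras (vision).
- The arm moves only by the tool nudge_tcp, called after ">>>" as name([rows], argument=value, ...), one row to a line, values as JSON. Schema: {"type":"object","properties":{"increments":{"type":"array","items":{"type":"array","items":{"type":"number"},"minItems":7,"maxItems":7},"minItems":1,"maxItems":8},"clamp_n":{"type":"number"},"only":{"type":"string"},"quiet":{"type":"boolean"},"lines":{"type":"string"}},"required":["increments"],"additionalProperties":false}. increments is a list of rows, 1 to 8 of them, each of 7 numbers: dx, dy, dz in a scale on which 1.0 is 0.4 m, then a rotation vector rx, ry, rz in shares of 45 degrees (1.0 is 45 degrees), then the finger opening in m; each row is the pose to reach, as a shift and turn from the pose commanded when the call began, along the tool's axes at that moment; what a row does not reach only later rows make up. A row lasts 1/10 s, in which the tool goes at most 0.05 m and 8.59 degrees, less where a joint would pass 70% of its speed; a pose out of reach is approached as far as the arm can. The fingers move at their own pace and stop on an object; clamp_n is the grip in N (left out, the last holds). Time passes only in rows, so rows that do not move let the fingers close. The tool returns the time, the measured TCP pose, the force, the opening and the grip force at its end. only (a regular expression) keeps the lines of the reply that match it, lines (a string "A,B") keeps lines A to B, and quiet returns only ok. Input that does not fit is refused with a message, and nothing moves.
- arm.state(): the state, without advancing time (a new reading comes with each control period).
- vision.camera(name): name is "side" or "top" or "wrist"; returns the picture (480x640x3 uint8, blue, green, red); there is no depth.
- vision.get_calibration(name): a dict with "fx", "fy", "cx", "cy" (pixels), "camera_from_world" (4x4, takes a point from world to camera coordinates). Camera axes: x right, y down, z forward; pixel columns grow to the right and rows downward; lengths in m; the calibration is good to about 2 mm. A picture is of the moment at which its call begins: read the wrist's pose just before it. get_calibration takes no time and is no camera call; for the wrist camera it gives the pose at the moment of the call.
- arm.hand_in(): hands the job in; it is judged then, once.
The state is a dict: "time_s": time; "qpos": joint angles; "joint_velocities": joint speeds; "tau": joint torques, N m; "eef_pos": TCP position; "ee_rot": TCP orientation; "force": force on the tool from outside, world axes, zero at the start; "ft_torque": the same for the moment, N m; "finger_gap": finger opening in m; "grip_force": force on a finger pad.
Only numpy, scipy, OpenCV 4.12 (cv2) and the standard library are available. Lean on these libraries where they do the work, as an engineer would, in place of code of your own. Each camera call takes 0.05 s, during which the arm holds its last target. There are 200 camera calls.

TASK

Move the bottle, the cup and the jar from the drying rack into the three bays of the caddy's base frame in reverse order, so that the one nearest you on the rack ends up farthest from you in the caddy and the middle one stays in the middle, each upright, centred in its bay and let go. Then set the upper tier on top, all four posts fully down in the sockets of the base, without knocking any of them over; set everything down gently, never drop it.

Things in the scene. Friction and masses are not known exactly. Their poses are not given: they have to be found in the camera images.
- rack: drying rack: fixed pale wooden tray, 250 x 92 mm, rim 16 mm high. Origin: middle of its underside, on the bar top. Its x axis runs along it, away from the robot (within 0.2 rad). Three places in a row at x = -75 (nearest the robot), 0, +75 mm, each with a rubber mat and one thing standing on it, its foot 11 mm above the bar top
- base: caddy's base: fixed dark wooden frame, 260 x 120 mm, rim 22 mm high (all in mm). Origin: middle of underside, on the bar top; x axis along it, away from the robot (within 0.2 rad). Floor z 12; pale strips (x +-37.5, 4 thick, top z 22) part three bays, middles x = -75 (nearest the robot), 0, +75, y 0. Corner sockets at x +-115, y +-45: square, 27 outside, 19 inside, top z 32, floor z 12
- tier: caddy's upper tier, loose, 0.3-0.6 kg: slatted deck 250 x 120 (all in mm), z 115 to 125, on four round posts 13 across (tapered feet) at x +-115, y +-45, fitting the sockets either way round. Carrying bar over its middle along x: 124 long, 16 wide, z 155 to 175, open below for 88. Origin: middle, at the feet; x axis along it, away from the robot at the start (within 0.2 rad)
- bottle: slim amber bitters bottle with a black cap, loose, upright: 90 mm high, body 40 mm across with straight sides up to 60 mm, cap 25 mm across; about 140 g. Origin: centre of its underside; z up
- cup: small open steel measuring cup, loose, upright: 72 mm high, 39 mm across at the foot and 43 mm at the rim, wall 3 mm; about 110 g. Origin: centre of its underside; z up
- jar: squat clear glass jar with an aluminium lid, loose, upright: 58 mm high, glass 43 mm across up to 42 mm, lid 46 mm across above that; about 150 g. Origin: centre of its underside; z up
- mat_bottle: round black rubber mat, 62 mm across, 3 mm thick, lying fixed on the drying rack under the bottle's starting place (its rim shows around the bottle); it stays there and is not moved. Origin: centre of its underside, 8 mm above the bar top
- mat_cup: round black rubber mat, 62 mm across, 3 mm thick, lying fixed on the drying rack under the cup's starting place (its rim shows around the cup); it stays there and is not moved. Origin: centre of its underside, 8 mm above the bar top
- mat_jar: round black rubber mat, 62 mm across, 3 mm thick, lying fixed on the drying rack under the jar's starting place (its rim shows around the jar); it stays there and is not moved. Origin: centre of its underside, 8 mm above the bar top

How it is judged (in metres and radians):
On the way:
1. bottle, cup and jar stand released in the bays of the base, in the reverse of their order on the rack (((x of mat_bottle in the frame of rack between -0.095 and -0.055 m and x of bottle in the frame of base between 0.06 and 0.09 m) or (x of mat_bottle in the frame of rack between -0.02 and 0.02 m and x of bottle in the frame of base between -0.015 and 0.015 m) or (x of mat_bottle in the frame of rack between 0.055 and 0.095 m and x of bottle in the frame of base between -0.09 and -0.06 m)) and y of bottle in the frame of base between -0.015 and 0.015 m and z of bottle in the frame of base between 0.008 and 0.016 m and angle between each of bottle, cup, jar's own z axis and vertical below 0.1 rad and ((x of mat_cup in the frame of rack between -0.095 and -0.055 m and x of cup in the frame of base between 0.06 and 0.09 m) or (x of mat_cup in the frame of rack between -0.02 and 0.02 m and x of cup in the frame of base between -0.015 and 0.015 m) or (x of mat_cup in the frame of rack between 0.055 and 0.095 m and x of cup in the frame of base between -0.09 and -0.06 m)) and y of cup in the frame of base between -0.015 and 0.015 m and z of cup in the frame of base between 0.008 and 0.016 m and ((x of mat_jar in the frame of rack between -0.095 and -0.055 m and x of jar in the frame of base between 0.06 and 0.09 m) or (x of mat_jar in the frame of rack between -0.02 and 0.02 m and x of jar in the frame of base between -0.015 and 0.015 m) or (x of mat_jar in the frame of rack between 0.055 and 0.095 m and x of jar in the frame of base between -0.09 and -0.06 m)) and y of jar in the frame of base between -0.015 and 0.015 m and z of jar in the frame of base between 0.008 and 0.016 m and contact force between each of bottle, cup, jar and the fingers below 0.05 N and linear speed of each of bottle, cup, jar below 0.02 m/s and angular speed of each of bottle, cup, jar below 0.2 rad/s), for 0.2 s.
At the end, for the whole second after the job is handed in: Bottle, cup, jar stand on their bays' floor, within 15 mm of the middle and 0.1 rad of upright, in the reverse of their order on the rack (see mats). Tier on base within 6 mm, 0.07 rad in direction, 0.04 rad of level, feet within 5 mm of the sockets' floor. All released, at rest (all of step 1 and horizontal distance between tier and base below 0.006 m and z of tier in the frame of base between 0.007 and 0.017 m and angle between the x axis of tier and the x axis of base, either way round below 0.07 rad and angle between tier's own z axis and vertical below 0.04 rad and contact force between tier and the fingers below 0.05 N and linear speed of tier below 0.02 m/s and angular speed of tier below 0.2 rad/s); the robot touches nothing.
It fails at once if the bottle, cup, jar or tier is tipped over (angle between any of bottle, cup, jar, tier's own z axis and vertical above 0.7 rad).
It fails at once if one of them is dropped from more than about 3 cm ((contact force between bottle and the fingers below 0.05 N and linear speed of bottle above 0.8 m/s) or (contact force between cup and the fingers below 0.05 N and linear speed of cup above 0.8 m/s) or (contact force between jar and the fingers below 0.05 N and linear speed of jar above 0.8 m/s) or (contact force between tier and the fingers below 0.05 N and linear speed of tier above 0.8 m/s)).
It also fails if it takes over 128 s, if anything falls off the work surface, if the arm or the gripper's body presses on something with over 40 N, if the wrist force passes 120 N, or if a joint passes its speed limit or range.

## Working session

There is one attempt and no reset: what is moved stays moved. The work goes in short steps, Python scripts to look and compute and a tool call to move; the robot and the scene stay as the last step left them, time stands still between calls to the robot, and variables do not carry over. Pictures are saved under pics/ and viewed, at most 14 in all, crops included, and the job is handed in when it is done.

```bash
ls; mkdir -p pics
```

Run:
```python
from plant import arm, vision
import cv2,numpy as np
np.set_printoptions(precision=4,suppress=True)
for n in ("side","top"):
    im=vision.camera(n); cv2.imwrite(f"pics/{n}0.png",im); c=vision.get_calibration(n)
    print(n,c["fx"],c["fy"],c["cx"],c["cy"]); print(np.array(c["camera_from_world"]))
s=arm.state();print(s["time_s"],s["eef_pos"],s["ee_rot"],s["finger_gap"])
```

```text
pics
plant.py
side 442.3262054208093 442.3262054208093 328.60584435578187 230.26518546818187
[[ 0.8339 -0.5516 -0.0185 -0.4191]
 [-0.2837 -0.3997 -0.8716  0.1947]
 [ 0.4734  0.7321 -0.4898  0.4938]
 [ 0.      0.      0.      1.    ]]
top 528.3783272458024 528.3783272458024 319.02805181686597 236.02135696748726
[[-0.026  -0.9996 -0.0114  0.0033]
 [-0.9874  0.0275 -0.1556  0.5055]
 [ 0.1559  0.0072 -0.9878  0.8411]
 [ 0.      0.      0.      1.    ]]
0.1 [0.2487 0.49   0.2179] [[-0.8917  0.4527 -0.001 ]
 [ 0.4527  0.8917 -0.0013]
 [ 0.0003 -0.0016 -1.    ]] 0.0930125637922852
```

View pics/top0.png

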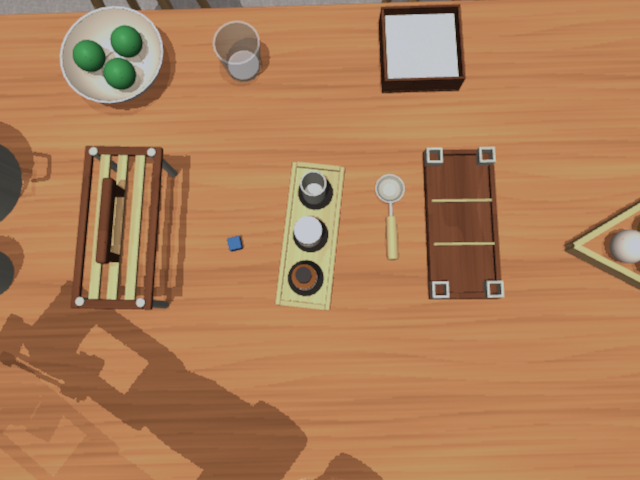

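View pics/side0.png

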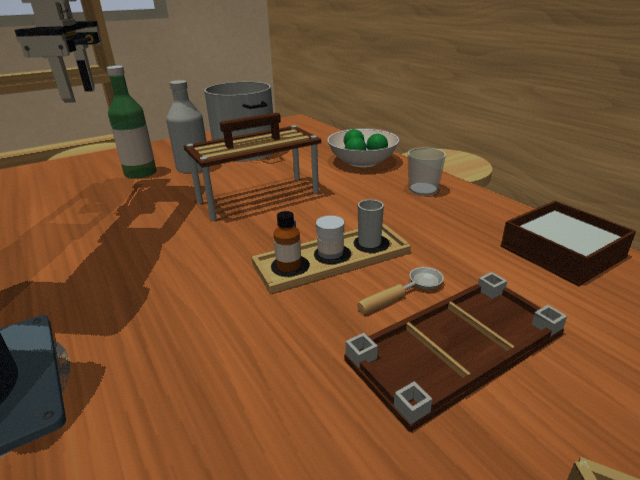

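The top view shows the tier at left (post dots near (93,152), (151,153), (80,301), (140,302); bar around (105,220)). The rack is in the middle, with bottle (303,277) nearest, jar (308,232), then cup (314,185) farthest. The base is at right, with sockets at (435,156), (487,155), (440,289), (495,289). So the bottle goes to the far bay, the jar to the middle and the cup to the near bay.

Create h.py:
```python
import numpy as np,cv2
from plant import arm, vision
np.set_printoptions(precision=4,suppress=True)
def ray(c,px,z):
    T=np.array(c["camera_from_world"]);R=T[:3,:3];o=-R.T@T[:3,3]
    d=R.T@np.array([(px[0]-c["cx"])/c["fx"],(px[1]-c["cy"])/c["fy"],1.])
    return (o+d*(z-o[2])/d[2])
def blobs(mask,x0,y0,x1,y1,amin=15):
    m=np.zeros_like(mask);m[y0:y1,x0:x1]=mask[y0:y1,x0:x1]
    n,l,st,ce=cv2.connectedComponentsWithStats(m)
    return [(ce[i],st[i]) for i in range(1,n) if st[i,4]>=amin]
def yaw(a,b): return np.degrees(np.arctan2(b[1]-a[1],b[0]-a[0]))
```

Run:
```python
from h import *
im=cv2.imread("pics/top0.png");c=vision.get_calibration("top");hsv=cv2.cvtColor(im,cv2.COLOR_BGR2HSV)
grey=((hsv[...,1]<70)&(hsv[...,2]>90)).astype(np.uint8)*255
print("sockets")
for ce,st in blobs(grey,415,135,520,310): 
    mid=st[:2]+(st[2:4]-1)/2; print(ce,st,ray(c,ce,.032),ray(c,mid,.032))
print("dots")
for ce,st in blobs(grey,65,135,165,315,8): print(ce,st,ray(c,ce,.125))
print("rackgrey")
for ce,st in blobs(grey,275,160,345,310,8): print(ce,st,ray(c,ce,.069))
yel=cv2.inRange(hsv,(20,70,90),(35,255,255))
m=np.zeros_like(yel);m[155:315,270:350]=yel[155:315,270:350]
cn=max(cv2.findContours(m,0,2)[0],key=cv2.contourArea);b=cv2.boxPoints(cv2.minAreaRect(cv2.convexHull(cn)))
w=[ray(c,p,.016) for p in b];print("rack",b,np.array(w),np.mean(w,0),[np.linalg.norm(w[i]-w[i-1]) for i in range(4)])
A=cv2.resize(im[140:320,70:170],None,fx=3,fy=3,interpolation=2)
B=cv2.resize(im[150:320,270:350],None,fx=3,fy=3,interpolation=2)
H=np.zeros((540,540,3),np.uint8);H[:540,:300]=A;H[:510,300:]=B;cv2.imwrite("pics/crop1.png",H)
```

```text
sockets
[434.099  155.1667] [426 147  18  17 192] [ 0.6417 -0.2116  0.032 ] [ 0.642  -0.2123  0.032 ]
[486.6057 154.6514] [478 147  18  16 175] [ 0.64   -0.3015  0.032 ] [ 0.6402 -0.3013  0.032 ]
[440.014 289.514] [431 281  19  18 214] [ 0.4117 -0.2076  0.032 ] [ 0.4117 -0.2075  0.032 ]
[494.5862 288.3941] [486 280  18  18 203] [ 0.4111 -0.2974  0.032 ] [ 0.411  -0.2973  0.032 ]
dots
[ 92.9394 150.8485] [ 89 147   9   9  66] [0.6353 0.336  0.125 ]
[150.9394 151.8485] [147 148   9   9  66] [0.631  0.2457 0.125 ]
[106.0769 165.9231] [104 155   5  22  78] [0.6105 0.3146 0.125 ]
[123.3293 167.5   ] [121 156   5  23  82] [0.6072 0.2878 0.125 ]
[134.992 238.246] [126 156  18 143 622] [0.4962 0.2666 0.125 ]
[ 94.8294 281.7393] [ 89 263  11  35 211] [0.4323 0.3249 0.125 ]
[112.7391 283.2077] [108 265  10  34 207] [0.4294 0.298  0.125 ]
[ 79.3378 300.8919] [ 75 296  10  10  74] [0.4045 0.3468 0.125 ]
[140.     302.1096] [136 298   9   9  73] [0.4003 0.2565 0.125 ]
rackgrey
[306.4197 212.5834] [ 284  168   43  115 1570] [0.5398 0.0089 0.069 ]
[340.  182.5] [340 179   1   8   8] [ 0.5884 -0.047
[... 318 characters left out ...]
 [0.4693 0.0092 0.069 ]
[315.56 256.68] [314 252   4  10  25] [ 0.4674 -0.0041  0.069 ]
[286.1923 291.9615] [285 284   3  16  26] [0.4125 0.0439 0.069 ]
[307.5789 287.5789] [300 284  15   6  19] [0.4185 0.0098 0.069 ]
[292.2951 295.2951] [289 290   8  10  61] [0.407  0.0343 0.069 ]
[302.1667 298.3056] [298 296   9   5  36] [0.4018 0.0187 0.069 ]
rack [[274.7805 303.9756]
 [290.7195 160.5244]
 [344.7195 166.5244]
 [328.7805 309.9756]] [[ 0.3957  0.0672  0.016 ]
 [ 0.6444  0.036   0.016 ]
 [ 0.6307 -0.0582  0.016 ]
 [ 0.3833 -0.0232  0.016 ]] [0.5135 0.0054 0.016 ] [np.float64(0.09120624536202729), np.float64(0.2506615016560031), np.float64(0.09516618041960193), np.float64(0.2498885976893458)]
```

View pics/crop1.png

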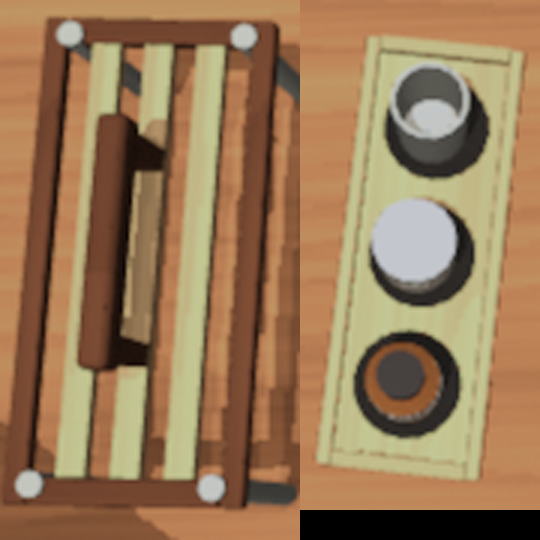

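The crop shows the bottle's cap centred at crop (402,374), the jar lid at (414,240) and the cup rim at (430,101). The tier's four post dots and its bar are clean. Next I work out the object centres and check them against the rack places.

Add to h.py:
```python
def rel(x,y,yawdeg,grasp_z):
    """tool-axis shift and turn to bring grasp point to x,y,grasp_z with tool y along yawdeg+90, pointing down"""
    from scipy.spatial.transform import Rotation as Ro
    s=arm.state();R=np.array(s["ee_rot"]);p=np.array(s["eef_pos"])
    a=np.radians(yawdeg+90);yv=np.array([np.cos(a),np.sin(a),0]);zv=np.array([0,0,-1.])
    Rt=np.c_[np.cross(yv,zv),yv,zv]
    if np.dot(yv,R[:,1])<0: Rt=Rt@np.diag([-1,-1,1])
    print("t",s["time_s"],"d",R.T@(np.array([x,y,grasp_z-.019])-p),"rot",np.degrees(Ro.from_matrix(R.T@Rt).as_rotvec()),"gap",s["finger_gap"],"F",np.array(s["force"]),"grip",s["grip_force"])
```

Run:
```python
from h import *
c=vision.get_calibration("top")
t=np.radians(-7.15);ux=np.array([np.cos(t),np.sin(t)]);uy=np.array([-ux[1],ux[0]])
for n,u,v,z in(("bottle",402,374,.101),("jar",414,240,.069),("cup",430,101,.083)):
    w=ray(c,(270+(u-300+.5)/3-.5,150+(v+.5)/3-.5),z)[:2];d=w-[.5135,.0054]
    print(n,w,d@ux,d@uy)
rel(.436,.017,-7.1,.19)
```

```text
bottle [0.437  0.0143] -0.07705985100069176 -0.0006706880590545612
jar [0.5116 0.0075] -0.0021103234671618334 0.001899204265968401
cup [ 0.5846 -0.0032] 0.0716230853747774 0.0003663496471003269
t 0.1 d [-0.3812 -0.3369  0.0473] rot [ -0.0877  -0.0334 -19.815 ] gap 0.0930125637922852 F [-0.1527  0.1854 -0.3193] grip 0.0
```

The manual's scale: shifts go in shares of 0.4 m and turns go in shares of 45 degrees. Converting my numbers, -0.28 m / 0.4 = -0.7, -0.175 m / 0.4 = -0.4375, -19.8 degrees / 45 = -0.44.

>>> nudge_tcp([
  [-0.0875,-0.075,0.0125,0,0,-0.0667,0.07],
  [-0.175,-0.155,0.025,0,0,-0.1556,0.07],
  [-0.2625,-0.2325,0.0375,0,0,-0.2444,0.07],
  [-0.35,-0.31,0.05,0,0,-0.3333,0.07],
  [-0.4375,-0.3875,0.0625,0,0,-0.44,0.07],
  [-0.525,-0.465,0.075,0,0,-0.44,0.07],
  [-0.6125,-0.5425,0.0875,0,0,-0.44,0.07],
  [-0.7,-0.62,0.1,0,0,-0.44,0.07],
], clamp_n=15)

```text
time_s: 0.9
eef_pos: [0.3864, 0.1408, 0.1784]
ee_rot: [[-0.992, 0.124, 0.0], [0.124, 0.992, 0.0], [-0.0, 0.0, -1.0]]
force: [0.7, -0.2, -0.1]
finger_gap: 0.0701
grip_force: 0.0
```

```bash
python3 -c "
from h import *
rel(.437,.0145,-7.1,.16)"
```

```text
t 0.9 d [-0.0658 -0.119   0.0374] rot [ 0.0035  0.0016 -0.0062] gap 0.07006560531494138 F [ 0.6749 -0.1517 -0.1324] grip 0.0
```

In the tool's units: 0.151 m / 0.4 = 0.3775, 0.125 m / 0.4 = 0.3125.

>>> nudge_tcp([
  [-0.055,-0.1,0.03,0,0,0,0.07],
  [-0.11,-0.2,0.06,0,0,0,0.07],
  [-0.1645,-0.2975,0.0925,0,0,0,0.07],
  [-0.1645,-0.2975,0.1625,0,0,0,0.07],
  [-0.1645,-0.2975,0.2375,0,0,0,0.07],
  [-0.1645,-0.2975,0.3125,0,0,0,0.07],
  [-0.1645,-0.2975,0.3775,0,0,0,0.07],
  [-0.1645,-0.2975,0.3775,0,0,0,0.07],
])

```text
time_s: 1.7
eef_pos: [0.4339, 0.0168, 0.0248]
ee_rot: [[-0.992, 0.124, -0.007], [0.124, 0.992, 0.002], [0.007, 0.001, -1.0]]
force: [-0.4, 0.7, 0.1]
finger_gap: 0.0701
grip_force: 0.0
```

```bash
python3 -c "
from h import *
rel(.437,.0145,-7.1,.046)
arm.state
cv2.imwrite('pics/w1.png',np.hstack([cv2.resize(vision.camera('wrist'),(400,300)),cv2.resize(vision.camera('side')[100:400,100:500],(400,300))]))"
```

```text
t 1.7 d [-0.0034 -0.0019 -0.0022] rot [ 0.0398 -0.422  -0.0418] gap 0.07009817447313012 F [-0.4282  0.6686  0.137 ] grip 0.0
```

View pics/w1.png

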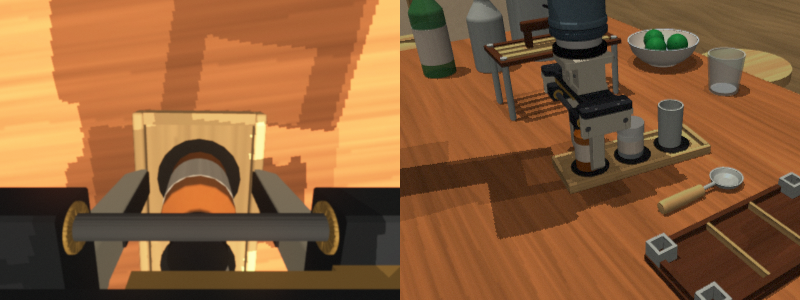

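The wrist and side views show the fingers straddling the bottle, with the bottle centred between them. I'll close on it.

>>> nudge_tcp([
  [0,0,0,0,0,0,0.06],
  [0,0,0,0,0,0,0.03],
  [0,0,0,0,0,0,0.03],
  [0,0,0,0,0,0,0.03],
  [0,0,0,0,0,0,0.03],
  [0,0,0,0,0,0,0.03],
], clamp_n=15)

```text
time_s: 2.4
eef_pos: [0.4373, 0.0162, 0.0282]
ee_rot: [[-0.992, 0.124, 0.001], [0.124, 0.992, -0.0], [-0.001, -0.0, -1.0]]
force: [-0.6, 0.8, 6.8]
finger_gap: 0.0397
grip_force: 15.0
```

```bash
python3 -c "
from h import *
rel(.437,.0145,-7.1,.046)"
```

```text
t 2.4 d [ 0.0001 -0.0018  0.0012] rot [-0.0064  0.0575 -0.0126] gap 0.039664606299247666 F [-0.5708  0.8328  6.7718] grip 15.00057760393247
```

In the tool's units: -0.11 m / 0.4 = -0.275, -0.095 m / 0.4 = -0.2375.

>>> nudge_tcp([
  [0,0,-0.025,0,0,0,0.03],
  [0,0,-0.0875,0,0,0,0.03],
  [0,0,-0.1625,0,0,0,0.03],
  [0,0,-0.2375,0,0,0,0.03],
  [0,0,-0.275,0,0,0,0.03],
  [0,0,-0.275,0,0,0,0.03],
])

```text
time_s: 3.0
eef_pos: [0.4384, 0.016, 0.1401]
ee_rot: [[-0.992, 0.124, 0.005], [0.124, 0.992, -0.001], [-0.005, -0.0, -1.0]]
force: [0.1, -0.0, -0.9]
finger_gap: 0.0402
grip_force: 15.0
```

```bash
python3 -c "
from h import *
rel(.601,-.2558,-1.0,.157)"
```

```text
t 3.0 d [-0.1949 -0.2496  0.0032] rot [-0.041   0.2863 -6.111 ] gap 0.04020097686829369 F [ 0.0665 -0.026  -0.9088] grip 14.999829583248356
```

In the tool's units: -0.2496 m / 0.4 = -0.624, -0.233 m / 0.4 = -0.5825, -6.1 degrees / 45 = -0.1356.

>>> nudge_tcp([
  [-0.025,-0.0325,0,0,0,-0.0222,0.03],
  [-0.0875,-0.1125,0,0,0,-0.0444,0.03],
  [-0.1625,-0.2075,0,0,0,-0.0667,0.03],
  [-0.2425,-0.3125,0,0,0,-0.0889,0.03],
  [-0.325,-0.4175,0,0,0,-0.1111,0.03],
  [-0.4,-0.5125,0,0,0,-0.1333,0.03],
  [-0.455,-0.5825,0,0,0,-0.1356,0.03],
  [-0.4873,-0.624,0,0,0,-0.1356,0.03],
])

```text
time_s: 3.8
eef_pos: [0.5998, -0.2586, 0.1354]
ee_rot: [[-1.0, 0.02, -0.002], [0.02, 1.0, 0.0], [0.002, 0.0, -1.0]]
force: [-0.3, 0.6, -0.9]
finger_gap: 0.0396
grip_force: 15.0
```

>>> nudge_tcp([
  [0,0,0,0,0,0,0.03],
  [0,0,0,0,0,0,0.03],
])

```text
time_s: 4.0
eef_pos: [0.5982, -0.2548, 0.1357]
ee_rot: [[-1.0, 0.018, -0.003], [0.018, 1.0, 0.002], [0.003, 0.002, -1.0]]
force: [0.2, 0.1, -1.3]
finger_gap: 0.0402
grip_force: 15.0
```

```bash
python3 -c "
from h import *
rel(.601,-.2558,-1.0,.0485)"
```

```text
t 4.0 d [-0.0031 -0.0012  0.1062] rot [ 0.1361 -0.1773 -0.0597] gap 0.040191115205249074 F [ 0.1784  0.0562 -1.2574] grip 14.999838035219
```

In the tool's units: 0.101 m / 0.4 = 0.2525, 0.098 m / 0.4 = 0.245.

>>> nudge_tcp([
  [-0.0025,0,0.05,0,0,0,0.03],
  [-0.0025,0,0.1125,0,0,0,0.03],
  [-0.0025,0,0.175,0,0,0,0.03],
  [-0.0025,0,0.22,0,0,0,0.03],
  [-0.0025,0,0.245,0,0,0,0.03],
  [-0.0025,0,0.2525,0,0,0,0.03],
  [-0.0025,0,0.2525,0,0,0,0.03],
  [-0.0025,0,0.2525,0,0,0,0.03],
])

```text
time_s: 4.8
eef_pos: [0.601, -0.2556, 0.0379]
ee_rot: [[-1.0, 0.017, 0.002], [0.017, 1.0, -0.001], [-0.002, -0.001, -1.0]]
force: [1.0, 1.1, -0.8]
finger_gap: 0.0402
grip_force: 15.0
```

```bash
python3 -c "
from h import *
rel(.601,-.2558,-1.0,.0485)
cv2.imwrite('pics/w2.png',np.hstack([cv2.resize(vision.camera('top')[100:340,380:540],(400,600)),cv2.resize(vision.camera('side')[180:440,320:590],(400,600))]))"
```

```text
t 4.8 d [ 0.     -0.0001  0.0084] rot [-0.0574  0.0917  0.0031] gap 0.04019645442316825 F [ 1.0246  1.11   -0.7554] grip 14.999903853895376
```

View pics/w2.png

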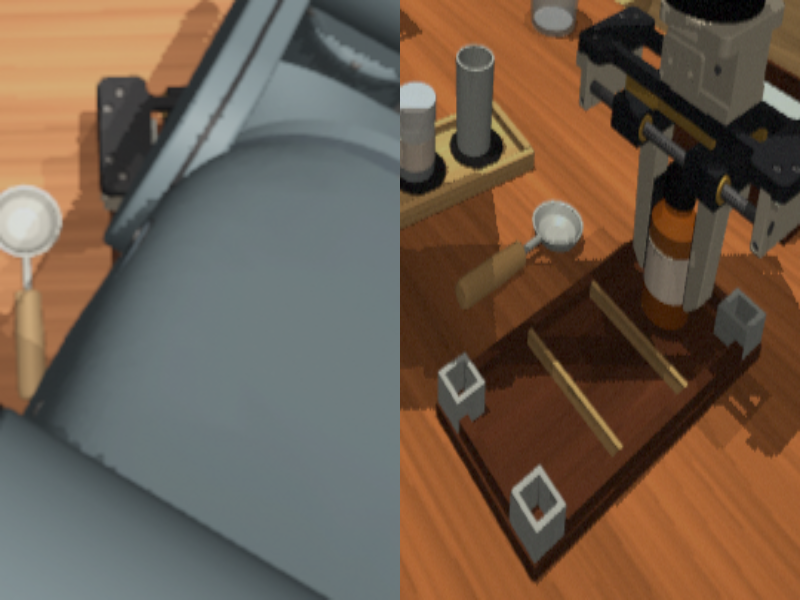

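The bottle hangs upright over the far bay. The top view is blocked by the arm. I'll feel for the floor.

In the tool's units: 0.009 m / 0.4 = 0.0225, 0.008 m / 0.4 = 0.02.

>>> nudge_tcp([
  [0,0,0.0075,0,0,0,0.03],
  [0,0,0.015,0,0,0,0.03],
  [0,0,0.02,0,0,0,0.03],
  [0,0,0.0225,0,0,0,0.03],
  [0,0,0.0225,0,0,0,0.03],
])

```text
time_s: 5.4
eef_pos: [0.6004, -0.2556, 0.0292]
ee_rot: [[-1.0, 0.018, 0.0], [0.018, 1.0, -0.0], [-0.0, -0.0, -1.0]]
force: [-4.1, 2.2, 9.8]
finger_gap: 0.0396
grip_force: 15.0
```

```bash
python3 -c "
from h import *
rel(.601,-.2558,-1.0,.0485)"
```

```text
t 5.4 d [-0.0006 -0.0002 -0.0003] rot [-0.0212  0.0203 -0.0115] gap 0.039622588800368494 F [-4.1182  2.1581  9.7638] grip 15.001758844700817
```

Contact at the predicted height. I'll release (opening to 65 mm) and rise.

In the tool's units: -0.125 m / 0.4 = -0.3125, -0.115 m / 0.4 = -0.2875.

>>> nudge_tcp([
  [0,0,0,0,0,0,0.048],
  [0,0,0,0,0,0,0.065],
  [0,0,0,0,0,0,0.065],
  [0,0,-0.025,0,0,0,0.065],
  [0,0,-0.1,0,0,0,0.065],
  [0,0,-0.2,0,0,0,0.065],
  [0,0,-0.2875,0,0,0,0.065],
  [0,0,-0.3125,0,0,0,0.065],
])

```text
time_s: 6.2
eef_pos: [0.6026, -0.2569, 0.1581]
ee_rot: [[-1.0, 0.018, 0.007], [0.018, 1.0, -0.005], [-0.007, -0.004, -1.0]]
force: [1.1, -0.6, -0.1]
finger_gap: 0.0647
grip_force: 0.0
```

```bash
python3 -c "
from h import *
rel(.5116,.0065,-7.1,.15)"
```

```text
t 6.2 d [0.0958 0.2618 0.0253] rot [-0.2298  0.416   6.0892] gap 0.06474587482582715 F [ 1.0797 -0.5751 -0.0965] grip 0.0
```

In the tool's units: 0.26 m / 0.4 = 0.65, 0.24 m / 0.4 = 0.6, 6.1 degrees / 45 = 0.1356.

>>> nudge_tcp([
  [0.03,0.0825,0,0,0,0.0222,0.07],
  [0.07,0.19,0.01,0,0,0.0444,0.07],
  [0.11,0.3,0.0225,0,0,0.0667,0.07],
  [0.15,0.41,0.0325,0,0,0.0889,0.07],
  [0.19,0.52,0.045,0,0,0.1356,0.07],
  [0.22,0.6,0.055,0,0,0.1356,0.07],
  [0.235,0.65,0.0625,0,0,0.1356,0.07],
  [0.235,0.65,0.0625,0,0,0.1356,0.07],
])

```text
time_s: 7.0
eef_pos: [0.5091, 0.0088, 0.1269]
ee_rot: [[-0.993, 0.121, -0.002], [0.121, 0.993, 0.001], [0.003, 0.001, -1.0]]
force: [0.4, -0.7, -0.2]
finger_gap: 0.0699
grip_force: 0.0
```

>>> nudge_tcp([
  [0,0,0,0,0,0,0.07],
])

```text
time_s: 7.1
eef_pos: [0.511, 0.0061, 0.1275]
ee_rot: [[-0.992, 0.123, -0.0], [0.123, 0.992, -0.0], [0.0, -0.0, -1.0]]
force: [1.2, -0.6, -0.3]
finger_gap: 0.07
grip_force: 0.0
```

```bash
python3 -c "
from h import *
rel(.5116,.0065,-7.1,.039)
im=vision.camera('top');cv2.imwrite('pics/top3.png',im)
cv2.imwrite('pics/w3.png',np.hstack([cv2.resize(vision.camera('wrist'),(400,300)),cv2.resize(im[130:310,400:540],(400,300))]))"
```

```text
t 7.1 d [-0.0005  0.0005  0.1075] rot [-0.0249 -0.0083  0.06  ] gap 0.07000207278833659 F [ 1.1942 -0.5659 -0.3065] grip 0.0
```

View pics/w3.png

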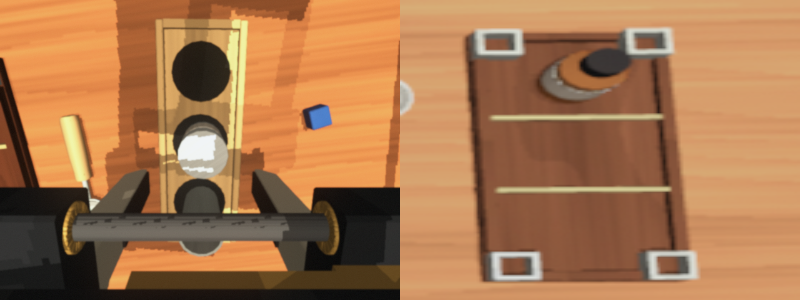

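Right half: the bottle stands upright in the far bay, its cap at about (472,167) in the full top image. I'll check that position, then descend on the jar.

In the tool's units: 0.107 m / 0.4 = 0.2675, 0.09 m / 0.4 = 0.225.

```bash
python3 -c "
from h import *
print(ray(vision.get_calibration('top'),(471.7,167.2),.102))"
```

```text
[ 0.5985 -0.2539  0.102 ]
```

>>> nudge_tcp([
  [-0.0013,0.0013,0.075,0,0,0,0.07],
  [-0.0013,0.0013,0.15,0,0,0,0.07],
  [-0.0013,0.0013,0.225,0,0,0,0.07],
  [-0.0013,0.0013,0.2675,0,0,0,0.07],
  [-0.0013,0.0013,0.2675,0,0,0,0.06],
  [-0.0013,0.0013,0.2675,0,0,0,0.035],
  [-0.0013,0.0013,0.2675,0,0,0,0.035],
  [-0.0013,0.0013,0.2675,0,0,0,0.035],
], clamp_n=15)

```text
time_s: 8.0
eef_pos: [0.5127, 0.006, 0.0219]
ee_rot: [[-0.992, 0.124, 0.003], [0.124, 0.992, -0.001], [-0.003, -0.0, -1.0]]
force: [0.4, -0.4, 1.1]
finger_gap: 0.0456
grip_force: 15.0
```

>>> nudge_tcp([
  [0,0,0,0,0,0,0.035],
  [0,0,0,0,0,0,0.035],
])

```text
time_s: 8.2
eef_pos: [0.5128, 0.0061, 0.0218]
ee_rot: [[-0.992, 0.124, 0.003], [0.124, 0.992, -0.001], [-0.003, -0.001, -1.0]]
force: [1.0, -1.0, 5.6]
finger_gap: 0.0456
grip_force: 15.0
```

```bash
python3 -c "
from h import *
rel(.5116,.0065,-7.1,.039)"
```

```text
t 8.2 d [0.0013 0.0002 0.0018] rot [-0.0325  0.1717 -0.005 ] gap 0.04561949839141251 F [ 1.0137 -1.0421  5.5697] grip 15.000448375940323
```

The gap of 45.6 mm means the pads' upper edge is catching the lid. I'll regrip 17 mm higher, fully on the lid.

In the tool's units: -0.018 m / 0.4 = -0.045, -0.01 m / 0.4 = -0.025.

>>> nudge_tcp([
  [0,0,0,0,0,0,0.065],
  [0,0,0,0,0,0,0.065],
  [0,0,-0.025,0,0,0,0.065],
  [0,0,-0.045,0,0,0,0.065],
  [0,0,-0.045,0,0,0,0.06],
  [0,0,-0.045,0,0,0,0.035],
  [0,0,-0.045,0,0,0,0.035],
  [0,0,-0.045,0,0,0,0.035],
], clamp_n=18)

```text
time_s: 9.0
eef_pos: [0.5114, 0.0065, 0.0385]
ee_rot: [[-0.992, 0.124, -0.0], [0.124, 0.992, 0.0], [0.0, 0.0, -1.0]]
force: [-0.1, 0.1, 1.4]
finger_gap: 0.0456
grip_force: 18.0
```

>>> nudge_tcp([
  [0,0,0,0,0,0,0.035],
  [0,0,0,0,0,0,0.035],
])

```text
time_s: 9.2
eef_pos: [0.5114, 0.0066, 0.0385]
ee_rot: [[-0.992, 0.124, -0.0], [0.124, 0.992, 0.0], [0.0, 0.0, -1.0]]
force: [-0.5, -0.2, 0.8]
finger_gap: 0.0453
grip_force: 18.0
```

>>> nudge_tcp([
  [0,0,-0.025,0,0,0,0.035],
  [0,0,-0.0875,0,0,0,0.035],
  [0,0,-0.1625,0,0,0,0.035],
  [0,0,-0.1875,0,0,0,0.035],
  [0,0,-0.1875,0,0,0,0.035],
  [0,0,-0.1875,0,0,0,0.035],
])

```text
time_s: 9.8
eef_pos: [0.5109, 0.0067, 0.1129]
ee_rot: [[-0.992, 0.124, -0.001], [0.124, 0.992, 0.0], [0.001, 0.0, -1.0]]
force: [-1.2, -0.3, -0.9]
finger_gap: 0.0455
grip_force: 18.0
```

```bash
python3 -c "
from h import *
rel(.526,-.2545,-1.0,.135)"
```

```text
t 9.8 d [-0.0473 -0.2573 -0.0032] rot [ 0.0063 -0.059  -6.118 ] gap 0.04549686571036873 F [-1.1996 -0.2908 -0.9357] grip 17.99977272748947
```

In the tool's units: -0.2573 m / 0.4 = -0.6433, -0.085 m / 0.4 = -0.2125, -6.1 degrees / 45 = -0.1356.

>>> nudge_tcp([
  [-0.005,-0.0325,0,0,0,-0.0222,0.035],
  [-0.02,-0.1125,0,0,0,-0.0444,0.035],
  [-0.04,-0.2125,0,0,0,-0.0667,0.035],
  [-0.06,-0.325,0,0,0,-0.0889,0.035],
  [-0.08,-0.4375,0,0,0,-0.1111,0.035],
  [-0.0975,-0.5325,0,0,0,-0.1333,0.035],
  [-0.1125,-0.6075,0,0,0,-0.1356,0.035],
  [-0.1183,-0.6433,0,0,0,-0.1356,0.035],
])

```text
time_s: 10.6
eef_pos: [0.5257, -0.257, 0.1116]
ee_rot: [[-1.0, 0.02, -0.002], [0.02, 1.0, 0.001], [0.002, 0.001, -1.0]]
force: [0.9, 0.7, -2.1]
finger_gap: 0.0455
grip_force: 18.0
```

>>> nudge_tcp([
  [0,0,0.0075,0,0,0,0.035],
  [0,0,0.05,0,0,0,0.035],
  [0,0,0.1125,0,0,0,0.035],
  [0,0,0.145,0,0,0,0.035],
  [0,0,0.1625,0,0,0,0.035],
  [0,0,0.1625,0,0,0,0.035],
  [0,0,0.1625,0,0,0,0.035],
])

```text
time_s: 11.3
eef_pos: [0.5271, -0.2544, 0.0492]
ee_rot: [[-1.0, 0.017, 0.001], [0.017, 1.0, -0.0], [-0.001, -0.0, -1.0]]
force: [0.4, 0.0, -1.7]
finger_gap: 0.0456
grip_force: 18.0
```

```bash
python3 -c "
from h import *
rel(.526,-.2545,-1.0,.0585)"
```

```text
t 11.3 d [ 0.0011 -0.0001  0.0097] rot [-0.0188  0.0347  0.0148] gap 0.04557203696401141 F [ 0.4187  0.033  -1.6729] grip 17.999780774116516
```

In the tool's units: 0.01 m / 0.4 = 0.025, 0.009 m / 0.4 = 0.0225.

>>> nudge_tcp([
  [0.0013,0,0.01,0,0,0,0.035],
  [0.0013,0,0.0175,0,0,0,0.035],
  [0.0013,0,0.0225,0,0,0,0.035],
  [0.0013,0,0.025,0,0,0,0.035],
  [0.0013,0,0.025,0,0,0,0.035],
])

```text
time_s: 11.8
eef_pos: [0.5263, -0.2548, 0.0395]
ee_rot: [[-1.0, 0.018, 0.001], [0.018, 1.0, -0.0], [-0.001, -0.0, -1.0]]
force: [-2.2, 0.8, 4.4]
finger_gap: 0.0455
grip_force: 18.0
```

```bash
python3 -c "
from h import *
rel(.526,-.2545,-1.0,.0585)"
```

```text
t 11.8 d [ 0.0003  0.0003 -0.    ] rot [-0.0196  0.0324 -0.0213] gap 0.04545207518592817 F [-2.2056  0.777   4.3666] grip 18.00048440694809
```

In the tool's units: -0.095 m / 0.4 = -0.2375, -0.04 m / 0.4 = -0.1.

>>> nudge_tcp([
  [0,0,0,0,0,0,0.05],
  [0,0,0,0,0,0,0.065],
  [0,0,0,0,0,0,0.065],
  [0,0,-0.025,0,0,0,0.065],
  [0,0,-0.1,0,0,0,0.065],
  [0,0,-0.2,0,0,0,0.065],
  [0,0,-0.2375,0,0,0,0.065],
  [0,0,-0.2375,0,0,0,0.065],
])

```text
time_s: 12.6
eef_pos: [0.5279, -0.2559, 0.1374]
ee_rot: [[-1.0, 0.018, 0.005], [0.018, 1.0, -0.004], [-0.006, -0.004, -1.0]]
force: [-0.5, -0.2, -0.4]
finger_gap: 0.0653
grip_force: 0.0
```

```bash
python3 -c "
from h import *
rel(.585,-.0035,-7.1,.15)"
```

```text
t 12.6 d [-0.0526  0.2534  0.0057] rot [-0.2106  0.3286  6.0915] gap 0.06534494563091763 F [-0.5251 -0.1944 -0.4437] grip 0.0
```

In the tool's units: 0.252 m / 0.4 = 0.63, 0.238 m / 0.4 = 0.595, 6.1 degrees / 45 = 0.1356.

>>> nudge_tcp([
  [-0.0125,0.075,0,0,0,0.0222,0.065],
  [-0.035,0.175,0,0,0,0.0444,0.07],
  [-0.0575,0.2875,0.0025,0,0,0.0667,0.07],
  [-0.0825,0.4,0.005,0,0,0.0889,0.07],
  [-0.1075,0.5125,0.0075,0,0,0.1356,0.07],
  [-0.125,0.595,0.01,0,0,0.1356,0.07],
  [-0.135,0.63,0.01,0,0,0.1356,0.07],
  [-0.135,0.63,0.01,0,0,0.1356,0.07],
])

```text
time_s: 13.4
eef_pos: [0.5843, -0.002, 0.1287]
ee_rot: [[-0.993, 0.121, -0.002], [0.121, 0.993, 0.0], [0.002, 0.0, -1.0]]
force: [-0.0, -0.1, 0.3]
finger_gap: 0.0701
grip_force: 0.0
```

>>> nudge_tcp([
  [0,0,0,0,0,0,0.07],
  [0,0,0,0,0,0,0.07],
])

```text
time_s: 13.6
eef_pos: [0.5843, -0.0053, 0.1294]
ee_rot: [[-0.992, 0.125, -0.001], [0.125, 0.992, -0.0], [0.0, -0.001, -1.0]]
force: [-0.5, 0.0, 0.7]
finger_gap: 0.07
grip_force: 0.0
```

```bash
python3 -c "
from h import *
rel(.585,-.0035,-7.1,.051)
im=vision.camera('top')
cv2.imwrite('pics/w4.png',np.hstack([cv2.resize(vision.camera('wrist'),(400,300)),cv2.resize(im[130:310,400:540],(400,300))]))"
```

```text
t 13.6 d [-0.0005  0.0019  0.0974] rot [-0.0302 -0.0276 -0.1083] gap 0.06996847227845729 F [-0.5127  0.0271  0.6548] grip 0.0
```

View pics/w4.png

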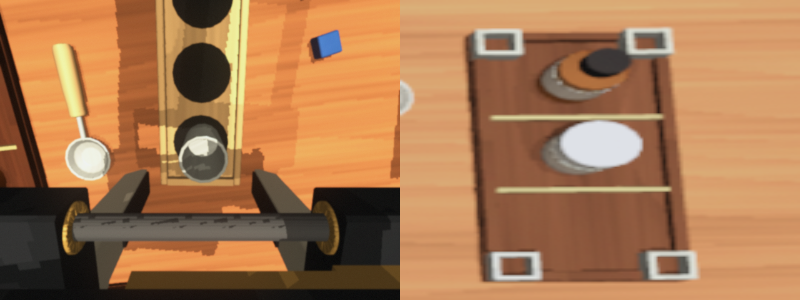

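The wrist view shows the cup between the open fingers. Right half: the jar is upright in the middle bay with its lid at crop (600,144), and the bottle is unmoved. Next I descend on the cup.

In the tool's units: 0.097 m / 0.4 = 0.2425, 0.085 m / 0.4 = 0.2125.

```bash
python3 -c "
from h import *
print('jar',ray(vision.get_calibration('top'),(470,216.4),.07))"
```

```text
jar [ 0.5258 -0.2547  0.07  ]
```

>>> nudge_tcp([
  [-0.0013,0.0038,0.075,0,0,0,0.07],
  [-0.0013,0.0038,0.15,0,0,0,0.07],
  [-0.0013,0.0038,0.2125,0,0,0,0.07],
  [-0.0013,0.0038,0.2425,0,0,0,0.07],
  [-0.0013,0.0038,0.2425,0,0,0,0.06],
  [-0.0013,0.0038,0.2425,0,0,0,0.03],
  [-0.0013,0.0038,0.2425,0,0,0,0.03],
  [-0.0013,0.0038,0.2425,0,0,0,0.03],
], clamp_n=15)

```text
time_s: 14.5
eef_pos: [0.5863, -0.0025, 0.0341]
ee_rot: [[-0.992, 0.124, 0.003], [0.124, 0.992, -0.001], [-0.003, -0.0, -1.0]]
force: [-0.2, -1.1, 1.5]
finger_gap: 0.0424
grip_force: 15.0
```

>>> nudge_tcp([
  [0,0,0,0,0,0,0.03],
  [0,0,0,0,0,0,0.03],
])

```text
time_s: 14.7
eef_pos: [0.5863, -0.0026, 0.034]
ee_rot: [[-0.992, 0.124, 0.003], [0.124, 0.992, -0.001], [-0.003, -0.001, -1.0]]
force: [0.1, -1.5, 6.4]
finger_gap: 0.0422
grip_force: 15.0
```

```bash
python3 -c "
from h import *
rel(.585,-.0035,-7.1,.051)"
```

```text
t 14.7 d [ 0.0012 -0.001   0.002 ] rot [-0.0305  0.1533 -0.0094] gap 0.042197382240017914 F [ 0.0824 -1.53    6.4417] grip 15.00037222635001
```

>>> nudge_tcp([
  [0,0,-0.025,0,0,0,0.03],
  [0,0,-0.0875,0,0,0,0.03],
  [0,0,-0.1625,0,0,0,0.03],
  [0,0,-0.2125,0,0,0,0.03],
  [0,0,-0.2375,0,0,0,0.03],
  [0,0,-0.2375,0,0,0,0.03],
  [0,0,-0.2375,0,0,0,0.03],
])

```text
time_s: 15.4
eef_pos: [0.5846, -0.002, 0.1269]
ee_rot: [[-0.992, 0.124, -0.001], [0.124, 0.992, 0.0], [0.001, 0.0, -1.0]]
force: [-0.3, 0.2, -0.6]
finger_gap: 0.0424
grip_force: 15.0
```

```bash
python3 -c "
from h import *
rel(.451,-.2532,-1.0,.145)"
```

```text
t 15.4 d [ 0.1015 -0.2658  0.001 ] rot [ 0.0122 -0.0804 -6.1118] gap 0.0423993213892851 F [-0.2761  0.2413 -0.585 ] grip 14.999970803037286
```

In the tool's units: -0.2658 m / 0.4 = -0.6645, -0.252 m / 0.4 = -0.63, -6.1 degrees / 45 = -0.1356.

>>> nudge_tcp([
  [0.0125,-0.0325,0,0,0,-0.0222,0.03],
  [0.0425,-0.1125,0,0,0,-0.0444,0.03],
  [0.0825,-0.2175,0,0,0,-0.0667,0.03],
  [0.1275,-0.3325,0,0,0,-0.0889,0.03],
  [0.1725,-0.45,0,0,0,-0.1111,0.03],
  [0.2125,-0.555,0,0,0,-0.1333,0.03],
  [0.24,-0.63,0,0,0,-0.1356,0.03],
  [0.2538,-0.6645,0,0,0,-0.1356,0.03],
])

```text
time_s: 16.2
eef_pos: [0.4496, -0.2552, 0.1262]
ee_rot: [[-1.0, 0.021, -0.002], [0.021, 1.0, 0.001], [0.002, 0.001, -1.0]]
force: [0.2, 0.6, -1.3]
finger_gap: 0.0429
grip_force: 15.0
```

>>> nudge_tcp([
  [0,0,0.0075,0,0,0,0.03],
  [0,0,0.05,0,0,0,0.03],
  [0,0,0.1125,0,0,0,0.03],
  [0,0,0.1675,0,0,0,0.03],
  [0,0,0.2,0,0,0,0.03],
  [0,0,0.21,0,0,0,0.03],
  [0,0,0.21,0,0,0,0.03],
  [0,0,0.21,0,0,0,0.03],
])

```text
time_s: 17.0
eef_pos: [0.4523, -0.2529, 0.0441]
ee_rot: [[-1.0, 0.017, 0.001], [0.017, 1.0, -0.0], [-0.001, -0.0, -1.0]]
force: [-0.1, 0.1, -1.4]
finger_gap: 0.0426
grip_force: 15.0
```

```bash
python3 -c "
from h import *
rel(.451,-.2532,-1.0,.0535)"
```

```text
t 17.0 d [ 0.0013 -0.0003  0.0096] rot [-0.015   0.0328  0.0372] gap 0.04257372415090538 F [-0.0929  0.11   -1.4411] grip 14.999992442317307
```

In the tool's units: 0.0095 m / 0.4 = 0.0238, 0.0085 m / 0.4 = 0.0213.

>>> nudge_tcp([
  [0.0013,0,0.01,0,0,0,0.03],
  [0.0013,0,0.0175,0,0,0,0.03],
  [0.0013,0,0.0213,0,0,0,0.03],
  [0.0013,0,0.0238,0,0,0,0.03],
  [0.0013,0,0.0238,0,0,0,0.03],
])

```text
time_s: 17.5
eef_pos: [0.4513, -0.2537, 0.0349]
ee_rot: [[-1.0, 0.018, 0.001], [0.018, 1.0, -0.001], [-0.001, -0.001, -1.0]]
force: [-1.5, 1.3, 4.7]
finger_gap: 0.0425
grip_force: 15.0
```

```bash
python3 -c "
from h import *
rel(.451,-.2532,-1.0,.0535)"
```

```text
t 17.5 d [0.0003 0.0005 0.0004] rot [-0.0297  0.037  -0.0312] gap 0.0425427381914751 F [-1.5452  1.2815  4.7063] grip 15.000282316468656
```

>>> nudge_tcp([
  [0,0,0,0,0,0,0.05],
  [0,0,0,0,0,0,0.065],
  [0,0,0,0,0,0,0.065],
  [0,0,-0.025,0,0,0,0.065],
  [0,0,-0.1,0,0,0,0.065],
  [0,0,-0.2125,0,0,0,0.065],
  [0,0,-0.325,0,0,0,0.065],
  [0,0,-0.425,0,0,0,0.065],
])

```text
time_s: 18.3
eef_pos: [0.4512, -0.2534, 0.2071]
ee_rot: [[-1.0, 0.018, 0.001], [0.018, 1.0, -0.001], [-0.001, -0.001, -1.0]]
force: [1.2, 0.3, 0.4]
finger_gap: 0.0646
grip_force: 0.0
```

>>> nudge_tcp([
  [0,0,-0.05,0,0,0,0.065],
  [0,0,-0.05,0,0,0,0.065],
])

```text
time_s: 18.5
eef_pos: [0.4527, -0.2547, 0.2284]
ee_rot: [[-1.0, 0.018, 0.006], [0.018, 1.0, -0.005], [-0.006, -0.005, -1.0]]
force: [0.2, 0.4, 0.1]
finger_gap: 0.0652
grip_force: 0.0
```

```bash
python3 -c "
from h import *
rel(.518,.2963,-2.7,.24)"
```

```text
t 18.5 d [-0.0555  0.5521  0.0049] rot [-0.2929  0.3534  1.6898] gap 0.06517913142841587 F [0.1644 0.3931 0.0695] grip 0.0
```

In the tool's units: 0.36 m / 0.4 = 0.9, 0.312 m / 0.4 = 0.78, 1.7 degrees / 45 = 0.0378.

>>> nudge_tcp([
  [-0.0075,0.075,0,0,0,0,0.06],
  [-0.02,0.1875,0,0,0,0,0.06],
  [-0.0325,0.3,0,0,0,0,0.06],
  [-0.045,0.42,0,0,0,0,0.06],
  [-0.0575,0.54,0,0,0,0,0.06],
  [-0.07,0.66,0,0,0,0,0.06],
  [-0.0825,0.78,0,0,0,0.0222,0.06],
  [-0.095,0.9,0,0,0,0.0378,0.06],
])

```text
time_s: 19.3
eef_pos: [0.4945, 0.1078, 0.2228]
ee_rot: [[-0.999, 0.048, -0.002], [0.048, 0.999, -0.0], [0.002, -0.0, -1.0]]
force: [0.6, 0.1, 0.3]
finger_gap: 0.0601
grip_force: 0.0
```

>>> nudge_tcp([
  [-0.01,0.1125,0,0,0,0,0.06],
  [-0.02,0.225,0,0,0,0,0.06],
  [-0.0325,0.3375,0,0,0,0,0.06],
  [-0.0425,0.425,0,0,0,0,0.06],
  [-0.0475,0.47,0,0,0,0,0.06],
  [-0.0475,0.4775,0,0,0,0,0.06],
  [-0.0475,0.4775,0,0,0,0,0.06],
  [-0.0475,0.4775,0,0,0,0,0.06],
])

```text
time_s: 20.1
eef_pos: [0.5234, 0.2941, 0.2239]
ee_rot: [[-0.999, 0.049, -0.001], [0.049, 0.999, -0.001], [0.001, -0.001, -1.0]]
force: [-0.1, -0.6, -1.1]
finger_gap: 0.0601
grip_force: 0.0
```

Run:
```python
from h import *
rel(.518,.2963,-2.7,.165)
im=vision.camera('top');cv2.imwrite('pics/top5.png',im);c=vision.get_calibration("top");hsv=cv2.cvtColor(im,cv2.COLOR_BGR2HSV)
grey=((hsv[...,1]<70)&(hsv[...,2]>90)).astype(np.uint8)*255
P=[]
for ce,st in blobs(grey,415,135,520,310,40): 
    mid=st[:2]+(st[2:4]-1)/2; print(ce,st,ray(c,mid,.032))
cv2.imwrite('pics/w5.png',np.hstack([cv2.resize(vision.camera('wrist'),(400,300)),cv2.resize(im[130:310,400:540],(400,300))]))
```

```text
t 20.1 d [0.0055 0.002  0.0779] rot [-0.055  -0.0361 -0.0918] gap 0.06007135168044933 F [-0.1327 -0.6054 -1.1154] grip 0.0
[434.1185 155.782 ] [426 147  18  19 211] [ 0.6402 -0.2122  0.032 ]
[486.6364 154.6705] [478 147  18  16 176] [ 0.6402 -0.3013  0.032 ]
[457.5097 182.0516] [450 169  23  21 155] [ 0.5982 -0.2548  0.032 ]
[467.2814 217.8958] [450 202  35  32 835] [ 0.5312 -0.2603  0.032 ]
[473.6284 261.453 ] [462 249  28  28 479] [ 0.4548 -0.2691  0.032 ]
[440.0972 289.5046] [431 281  19  18 216] [ 0.4117 -0.2075  0.032 ]
[494.5556 288.3865] [486 280  18  18 207] [ 0.411  -0.2973  0.032 ]
```

View pics/w5.png

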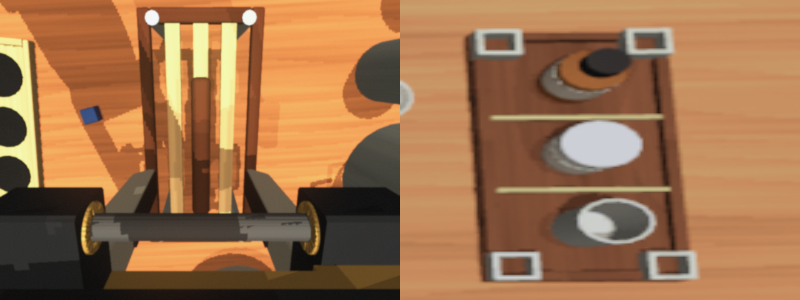

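All three stand upright in their bays, and the wrist view shows the bar centred between the fingers. I'll descend and grip the bar.

In the tool's units: 0.077 m / 0.4 = 0.1925, 0.065 m / 0.4 = 0.1625.

>>> nudge_tcp([
  [0.0075,0.0025,0.05,0,0,0,0.06],
  [0.0125,0.005,0.1125,0,0,0,0.06],
  [0.0125,0.005,0.1625,0,0,0,0.06],
  [0.0125,0.005,0.1925,0,0,0,0.06],
  [0.0125,0.005,0.1925,0,0,0,0.06],
  [0.0125,0.005,0.1925,0,0,0,0.06],
])

```text
time_s: 20.8
eef_pos: [0.5192, 0.2977, 0.1479]
ee_rot: [[-0.999, 0.048, 0.001], [0.048, 0.999, 0.0], [-0.001, 0.0, -1.0]]
force: [0.2, 0.4, 0.2]
finger_gap: 0.0601
grip_force: 0.0
```

```bash
python3 -c "
from h import *
rel(.518,.2963,-2.7,.165)
print('cup',ray(vision.get_calibration('top'),(475.6,262),.084))"
```

```text
t 20.8 d [ 0.0011 -0.0014  0.0019] rot [ 0.0145  0.0455 -0.0572] gap 0.06011247609079556 F [0.2115 0.3684 0.1644] grip 0.0
cup [ 0.4505 -0.2544  0.084 ]
```

>>> nudge_tcp([
  [0,0,0,0,0,0,0.03],
  [0,0,0,0,0,0,0.01],
  [0,0,0,0,0,0,0.005],
  [0,0,0,0,0,0,0.005],
  [0,0,0,0,0,0,0.005],
  [0,0,0,0,0,0,0.005],
  [0,0,0,0,0,0,0.005],
], clamp_n=40)

```text
time_s: 21.5
eef_pos: [0.5184, 0.2978, 0.1468]
ee_rot: [[-0.999, 0.047, -0.001], [0.047, 0.999, -0.0], [0.001, -0.0, -1.0]]
force: [-0.9, -1.8, -0.2]
finger_gap: 0.0157
grip_force: 40.0
```

```bash
python3 -c "
from h import *
rel(.518,.2963,-2.7,.165)"
```

```text
t 21.5 d [ 0.0004 -0.0016  0.0008] rot [-0.022  -0.0335 -0.0165] gap 0.015741659652694567 F [-0.888  -1.7636 -0.1511] grip 39.998915791511536
```

In the tool's units: -0.13 m / 0.4 = -0.325, -0.125 m / 0.4 = -0.3125.

>>> nudge_tcp([
  [0,0,-0.0125,0,0,0,0.005],
  [0,0,-0.045,0,0,0,0.005],
  [0,0,-0.095,0,0,0,0.005],
  [0,0,-0.15,0,0,0,0.005],
  [0,0,-0.2125,0,0,0,0.005],
  [0,0,-0.27,0,0,0,0.005],
  [0,0,-0.3125,0,0,0,0.005],
  [0,0,-0.325,0,0,0,0.005],
], clamp_n=45)

```text
time_s: 22.3
eef_pos: [0.5195, 0.2985, 0.2803]
ee_rot: [[-0.999, 0.047, 0.004], [0.047, 0.999, 0.002], [-0.004, 0.002, -1.0]]
force: [0.6, 0.1, -4.4]
finger_gap: 0.0159
grip_force: 45.0
```

>>> nudge_tcp([
  [0,0,0,0,0,0,0.005],
  [0,0,0,0,0,0,0.005],
])

```text
time_s: 22.5
eef_pos: [0.5181, 0.2978, 0.2762]
ee_rot: [[-0.999, 0.047, -0.002], [0.047, 0.999, -0.001], [0.002, -0.001, -1.0]]
force: [-0.2, 0.3, -4.3]
finger_gap: 0.016
grip_force: 45.0
```

```bash
python3 -c "
from h import *
rel(.526,-.2545,-1.0,.296)
cv2.imwrite('pics/w6.png',vision.camera('side'))"
```

```text
t 22.5 d [-0.0341 -0.5513 -0.0005] rot [-0.0351 -0.0973 -1.7161] gap 0.016015742163097202 F [-0.2086  0.3412 -4.3335] grip 44.997979402542114
```

View pics/w6.png

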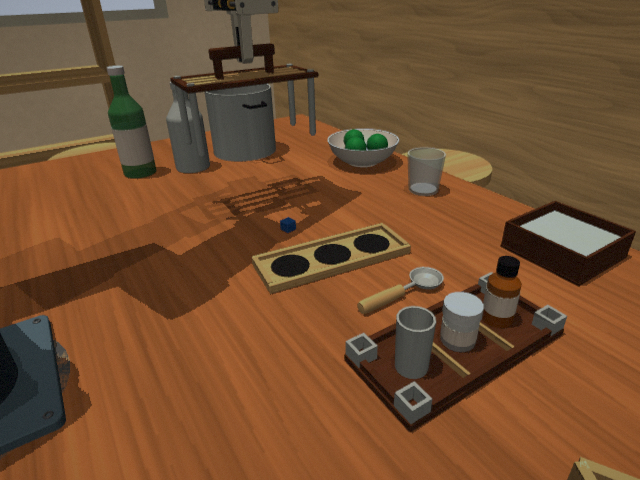

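The tier hangs level, with its feet well clear. The three things stand upright in the base. I'll carry the tier across.

The manual's scale: shifts go in shares of 0.4 m and turns go in shares of 45 degrees. Converting my numbers, -0.215 m / 0.4 = -0.5375, -0.18 m / 0.4 = -0.45, -1.7 degrees / 45 = -0.0378.

>>> nudge_tcp([
  [-0.0013,-0.02,0,0,0,0,0.005],
  [-0.0025,-0.0625,-0.005,0,0,0,0.005],
  [-0.0075,-0.125,-0.01,0,0,0,0.005],
  [-0.0125,-0.2,-0.0125,0,0,0,0.005],
  [-0.0175,-0.28,-0.0125,0,0,-0.0111,0.005],
  [-0.0225,-0.3625,-0.0125,0,0,-0.0222,0.005],
  [-0.0275,-0.45,-0.0125,0,0,-0.0333,0.005],
  [-0.0325,-0.5375,-0.0125,0,0,-0.0378,0.005],
])

```text
time_s: 23.35
eef_pos: [0.5207, 0.0801, 0.2821]
ee_rot: [[-1.0, 0.018, -0.0], [0.018, 1.0, -0.001], [0.0, -0.001, -1.0]]
force: [0.3, -0.3, -3.9]
finger_gap: 0.0158
grip_force: 45.0
```

>>> nudge_tcp([
  [-0.005,-0.0875,0,0,0,0,0.005],
  [-0.01,-0.175,0,0,0,0,0.005],
  [-0.015,-0.2625,0,0,0,0,0.005],
  [-0.02,-0.35,0,0,0,0,0.005],
  [-0.025,-0.4375,0,0,0,0,0.005],
  [-0.0275,-0.5125,0,0,0,0,0.005],
  [-0.03,-0.575,0,0,0,0,0.005],
  [-0.0325,-0.625,0,0,0,0,0.005],
])

```text
time_s: 24.15
eef_pos: [0.5287, -0.1704, 0.282]
ee_rot: [[-1.0, 0.02, -0.001], [0.02, 1.0, -0.001], [0.001, -0.001, -1.0]]
force: [0.4, -0.0, -5.4]
finger_gap: 0.0157
grip_force: 45.0
```

```bash
python3 -c "
from h import *
rel(.526,-.2545,-1.0,.296)"
```

```text
t 24.15 d [ 0.001  -0.0841  0.005 ] rot [-0.0338 -0.0478 -0.1344] gap 0.015674540143292993 F [ 0.4212 -0.0104 -5.4291] grip 44.99848544597626
```

In the tool's units: -0.085 m / 0.4 = -0.2125, -0.08 m / 0.4 = -0.2.

>>> nudge_tcp([
  [0,-0.04,0,0,0,0,0.005],
  [0,-0.09,0,0,0,0,0.005],
  [0,-0.135,0,0,0,0,0.005],
  [0,-0.175,0,0,0,0,0.005],
  [0,-0.2,0,0,0,0,0.005],
  [0.0025,-0.2125,0,0,0,0,0.005],
  [0.0025,-0.2125,0,0,0,0,0.005],
  [0.0025,-0.2125,0,0,0,0,0.005],
])

```text
time_s: 24.95
eef_pos: [0.5275, -0.2519, 0.2821]
ee_rot: [[-1.0, 0.017, -0.0], [0.017, 1.0, 0.001], [0.0, 0.001, -1.0]]
force: [-0.4, -0.1, -5.0]
finger_gap: 0.0158
grip_force: 45.0
```

>>> nudge_tcp([
  [0,0,0,0,0,0,0.005],
  [0,0,0,0,0,0,0.005],
  [0,0,0,0,0,0,0.005],
  [0,0,0,0,0,0,0.005],
])

```text
time_s: 25.35
eef_pos: [0.5276, -0.2522, 0.2822]
ee_rot: [[-1.0, 0.017, 0.0], [0.017, 1.0, -0.0], [-0.0, -0.0, -1.0]]
force: [-0.2, 0.4, -5.2]
finger_gap: 0.0155
grip_force: 45.0
```

Run:
```python
from h import *
rel(.526,-.2545,-1.0,.178)
im=vision.camera('top');cv2.imwrite('pics/top7.png',im)
a=vision.camera('wrist');cv2.imwrite('pics/wr7.png',a)
cv2.imwrite('pics/w7.png',np.hstack([cv2.resize(a,(400,300)),cv2.resize(im[60:360,360:640],(400,300))]))
```

```text
t 25.35 d [ 0.0015 -0.0023  0.1232] rot [-0.0046  0.0069  0.009 ] gap 0.015547812927449674 F [-0.218   0.4362 -5.1704] grip 44.997902512550354
```

View pics/w7.png

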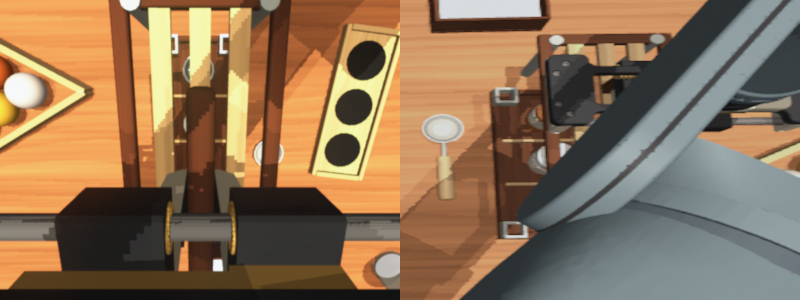

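The wrist view (up = toward the robot) shows the tier over the base, with the near sockets at about (175,43) and (223,43) in the half-size picture. The top crop shows the two far post dots at about (558,41) and (656,40). I'll measure both.

Run:
```python
from h import *
im=cv2.imread('pics/top7.png');c=vision.get_calibration("top");hsv=cv2.cvtColor(im,cv2.COLOR_BGR2HSV)
g=((hsv[...,1]<70)&(hsv[...,2]>130)).astype(np.uint8)*255
for ce,st in blobs(g,462,92,548,110,15): print("dot",ce,st,ray(c,ce,.2604),ray(c,ce,.2624))
for ce,st in blobs(g,415,100,450,310,40): print("sock",ce,st,ray(c,st[:2]+(st[2:4]-1)/2,.032))
a=cv2.imread('pics/wr7.png');cw=vision.get_calibration("wrist");hs=cv2.cvtColor(a,cv2.COLOR_BGR2HSV)
g=((hs[...,1]<60)&(hs[...,2]>110)).astype(np.uint8)*255
for ce,st in blobs(g,170,0,480,110,30): print("w",ce,st,ray(cw,ce,.032),ray(cw,st[:2]+(st[2:4]-1)/2,.2604))
cv2.imwrite('pics/w8.png',cv2.resize(a[0:130,160:480],(800,325)))
```

```text
dot [469.2045  99.5114] [464  95  11  10  88] [ 0.6437 -0.2105  0.2604] [ 0.6428 -0.2099  0.2624]
dot [539.8649  98.2162] [535  94  10  10  74] [ 0.6426 -0.3015  0.2604] [ 0.6418 -0.3006  0.2624]
dot [484.4737 106.2105] [483 104   5   6  19] [ 0.6339 -0.2295  0.2604] [ 0.6331 -0.2288  0.2624]
sock [433.3471 153.5537] [426 147  17  16 121] [ 0.6429 -0.2115  0.032 ]
sock [441.031  291.5736] [433 282  17  17 129] [ 0.4108 -0.2091  0.032 ]
w [207.8238   7.0637] [191   0  34  18 471] [ 0.3551 -0.3525  0.032 ] [ 0.4119 -0.2976  0.2604]
w [431.6514   6.7139] [417   0  31  17 416] [ 0.3585 -0.1499  0.032 ] [ 0.4134 -0.2056  0.2604]
w [280.7977  69.5603] [274  54  12  33 257] [ 0.4094 -0.2887  0.032 ] [ 0.4361 -0.2691  0.2604]
w [355.8796  69.787 ] [350  54  17  33 324] [ 0.4109 -0.2183  0.032 ] [ 0.4367 -0.2358  0.2604]
w [297.9565  99.4203] [293  91  12  19  69] [ 0.4364 -0.2735  0.032 ] [ 0.4484 -0.2614  0.2604]
```

View pics/w8.png

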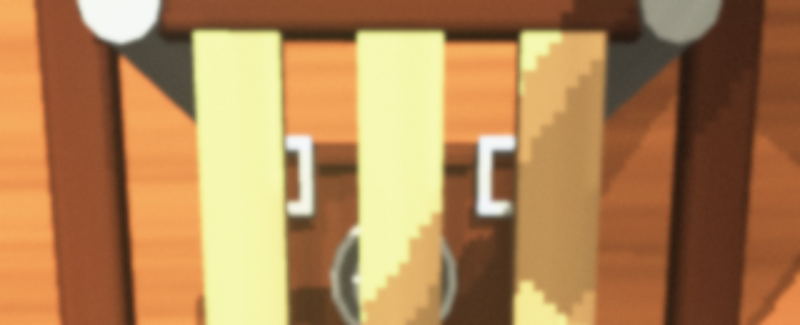

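Within the cameras' agreement, a shift of about (-1, -1.5) mm centres the posts over the sockets. I'll lower to just above the sockets and check.

>>> nudge_tcp([
  [0.0025,-0.0038,0.025,0,0,0,0.005],
  [0.0025,-0.0038,0.07,0,0,0,0.005],
  [0.0025,-0.0038,0.125,0,0,0,0.005],
  [0.0025,-0.0038,0.175,0,0,0,0.005],
  [0.0025,-0.0038,0.2125,0,0,0,0.005],
  [0.0025,-0.0038,0.2375,0,0,0,0.005],
  [0.0025,-0.0038,0.245,0,0,0,0.005],
  [0.0025,-0.0038,0.245,0,0,0,0.005],
])

```text
time_s: 26.25
eef_pos: [0.5264, -0.254, 0.1838]
ee_rot: [[-1.0, 0.018, -0.0], [0.018, 1.0, 0.0], [0.0, 0.0, -1.0]]
force: [-0.5, -0.1, -4.1]
finger_gap: 0.0154
grip_force: 45.0
```

>>> nudge_tcp([
  [0,0,0,0,0,0,0.005],
  [0,0,0,0,0,0,0.005],
  [0,0,0,0,0,0,0.005],
])

```text
time_s: 26.55
eef_pos: [0.5268, -0.2542, 0.1849]
ee_rot: [[-1.0, 0.018, 0.001], [0.018, 1.0, -0.001], [-0.001, -0.001, -1.0]]
force: [-0.2, -0.4, -4.1]
finger_gap: 0.016
grip_force: 45.0
```

Run:
```python
from h import *
rel(.526,-.2545,-1.0,.178)
a=vision.camera('side')[200:440,310:610];cv2.imwrite('pics/w9.png',cv2.resize(a,(750,600),interpolation=2))
```

```text
t 26.55 d [ 0.0008 -0.0003  0.0259] rot [-0.0478  0.0653 -0.0148] gap 0.016015279859541105 F [-0.1649 -0.3956 -4.1031] grip 44.99797761440277
```

View pics/w9.png

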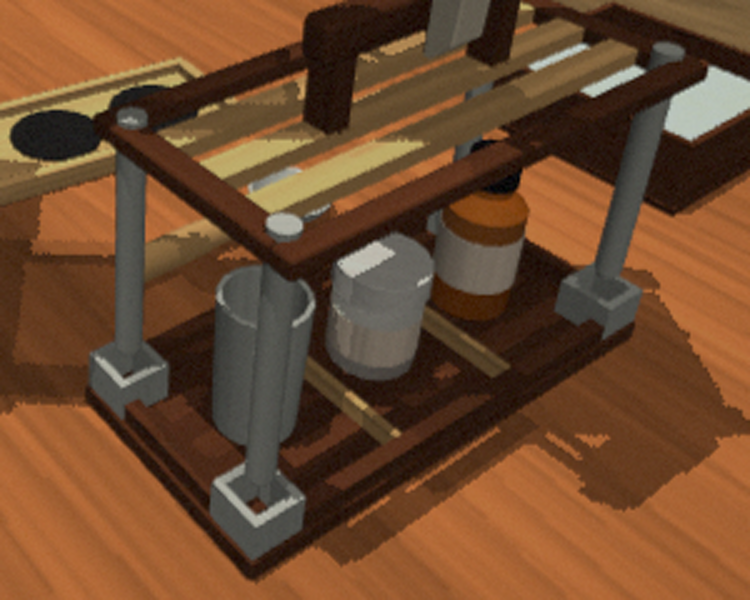

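The posts are poised over the sockets (for example at (262,495) and (127,365)) and the three things stand clear. I'll lower slowly and watch the force.

In the tool's units: 0.012 m / 0.4 = 0.03, 0.009 m / 0.4 = 0.0225.

>>> nudge_tcp([
  [0.0008,0,0.0075,0,0,0,0.005],
  [0.0008,0,0.015,0,0,0,0.005],
  [0.0008,0,0.0225,0,0,0,0.005],
  [0.0008,0,0.03,0,0,0,0.005],
  [0.0008,0,0.03,0,0,0,0.005],
])

```text
time_s: 27.1
eef_pos: [0.5258, -0.2538, 0.1714]
ee_rot: [[-1.0, 0.018, -0.001], [0.018, 1.0, 0.001], [0.001, 0.001, -1.0]]
force: [-0.2, -1.2, -5.0]
finger_gap: 0.0155
grip_force: 45.0
```

In the tool's units: 0.011 m / 0.4 = 0.0275, 0.009 m / 0.4 = 0.0225.

>>> nudge_tcp([
  [0,0,0.0075,0,0,0,0.005],
  [0,0,0.015,0,0,0,0.005],
  [0,0,0.0225,0,0,0,0.005],
  [0,0,0.0275,0,0,0,0.005],
  [0,0,0.0275,0,0,0,0.005],
])

```text
time_s: 27.6
eef_pos: [0.5259, -0.2538, 0.1607]
ee_rot: [[-1.0, 0.018, -0.001], [0.018, 1.0, 0.0], [0.001, 0.0, -1.0]]
force: [0.0, 0.5, -5.1]
finger_gap: 0.0156
grip_force: 45.0
```

>>> nudge_tcp([
  [0,0,0.0025,0,0,0,0.005],
  [0,0,0.005,0,0,0,0.005],
  [0,0,0.005,0,0,0,0.005],
])

```text
time_s: 27.9
eef_pos: [0.5262, -0.254, 0.1591]
ee_rot: [[-1.0, 0.018, -0.0], [0.018, 1.0, 0.0], [0.0, 0.0, -1.0]]
force: [-0.4, -0.3, -4.6]
finger_gap: 0.0159
grip_force: 45.0
```

In the tool's units: 0.002 m / 0.4 = 0.005, 0.001 m / 0.4 = 0.0025.

>>> nudge_tcp([
  [0,0,0.0025,0,0,0,0.005],
  [0,0,0.005,0,0,0,0.005],
  [0,0,0.005,0,0,0,0.005],
  [0,0,0.005,0,0,0,0.005],
])

```text
time_s: 28.3
eef_pos: [0.5264, -0.2546, 0.1586]
ee_rot: [[-1.0, 0.018, 0.001], [0.018, 1.0, -0.002], [-0.001, -0.002, -1.0]]
force: [-3.3, -1.0, 6.3]
finger_gap: 0.0159
grip_force: 45.0
```

Contact at the socket floor, at the predicted height (158.6 mm). I'll release, rise and check.

In the tool's units: -0.11 m / 0.4 = -0.275, -0.1 m / 0.4 = -0.25.

>>> nudge_tcp([
  [0,0,0,0,0,0,0.03],
  [0,0,0,0,0,0,0.05],
  [0,0,0,0,0,0,0.06],
  [0,0,0,0,0,0,0.06],
  [0,0,-0.05,0,0,0,0.06],
  [0,0,-0.15,0,0,0,0.06],
  [0,0,-0.25,0,0,0,0.06],
  [0,0.075,-0.275,0,0,0,0.06],
])

```text
time_s: 29.1
eef_pos: [0.5285, -0.2276, 0.2717]
ee_rot: [[-1.0, 0.021, 0.006], [0.021, 1.0, -0.006], [-0.007, -0.006, -1.0]]
force: [0.5, -0.1, 0.7]
finger_gap: 0.0595
grip_force: 0.0
```

>>> nudge_tcp([
  [0,0.1,0,0,0,0,0.06],
  [0,0.225,0,0,0,0,0.06],
  [0,0.35,0,0,0,0,0.06],
  [0,0.475,0,0,0,0,0.06],
  [0,0.6,0,0,0,0,0.06],
  [0,0.725,0,0,0,0,0.06],
  [0,0.725,0,0,0,0,0.06],
])

```text
time_s: 29.8
eef_pos: [0.5311, 0.072, 0.2673]
ee_rot: [[-1.0, 0.011, 0.0], [0.011, 1.0, 0.003], [-0.0, 0.003, -1.0]]
force: [-0.1, -0.0, -0.0]
finger_gap: 0.0602
grip_force: 0.0
```

Run:
```python
from h import *
im=vision.camera('top');c=vision.get_calibration("top");hsv=cv2.cvtColor(im,cv2.COLOR_BGR2HSV)
g=((hsv[...,1]<70)&(hsv[...,2]>130)).astype(np.uint8)*255
for ce,st in blobs(g,410,110,530,320,25): print(ce,st,ray(c,ce,.139))
cv2.imwrite('pics/w10.png',np.hstack([cv2.resize(im[110:330,390:550],(400,600)),cv2.resize(vision.camera('side')[200:440,310:610],(400,600))]))
```

```text
[508.7353 133.0147] [504 129  10   9  68] [ 0.6398 -0.3028  0.139 ]
[449.0294 133.9412] [445 130   9   9  68] [ 0.6411 -0.2124  0.139 ]
[502.5201 220.3982] [496 137  14 146 796] [ 0.5055 -0.2826  0.139 ]
[467.8032 222.5736] [ 461  138   18  146 1128] [ 0.5037 -0.2313  0.139 ]
[481.5909 149.9167] [478 138  12  24 132] [ 0.6144 -0.2598  0.139 ]
[430.0208 155.0417] [426 147  13  16  96] [ 0.6087 -0.1817  0.139 ]
[457.5682 216.3864] [456 209   4  15  44] [ 0.5134 -0.2168  0.139 ]
[486.3344 266.7094] [481 247  18  37 320] [ 0.4377 -0.2536  0.139 ]
[437.8425 290.7055] [432 281  18  18 146] [ 0.4047 -0.181   0.139 ]
[456.4359 285.9615] [452 281  10  10  78] [ 0.4109 -0.2083  0.139 ]
[518.9605 285.3553] [514 281  10  10  76] [ 0.4093 -0.2987  0.139 ]
[495.2429 295.3857] [487 293  18   5  70] [ 0.3958 -0.2633  0.139 ]
```

View pics/w10.png

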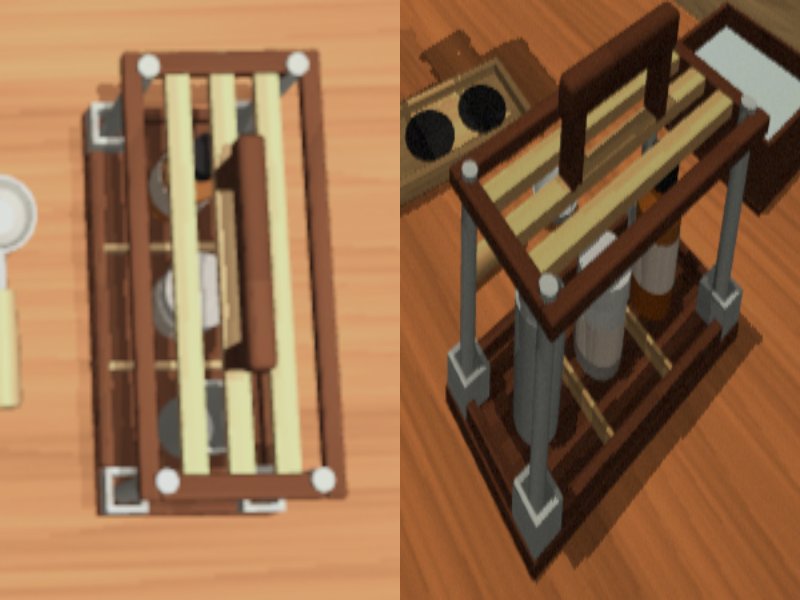

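The tier is seated in all four sockets. Its centre measures (0.525, -0.256) against the base's (0.526, -0.2545), and the three things stand upright beneath it.

```bash
python3 -c "
from plant import arm, vision
print(arm.hand_in())"
```

```text
the job is handed in; nothing more can be done
None
```

The job is handed in, with no verdict returned: my last images show the cup (near), jar (middle) and bottle (far) upright in their bays and the tier seated in all four sockets, about 1.3 mm off the base's centre, at about 30 s on the robot's clock.

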